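Flip the hex key and nip up the clamp screw

TASK

Take the big hex key out of its slanted holder, turn it over so that its short arm goes fully down into the hexagon socket of the clamp screw, and use the long arm as the lever to tighten the stiff screw clockwise until it comes up against its stop and the yellow paint stripe on its head meets the one on the bracket. Leave the key sitting in the screw, let go of it, and leave everything else on the bench where it is.

Things in the scene. Friction and masses are not known exactly. Their poses are not given: they have to be found in the camera images.
- key: L-shaped hex key, bright steel, 17 mm over flats, 0.45 kg, with an orange grip sleeve on its long arm. Origin: where the arms' centrelines cross (the bend is rounded). +x runs along the long arm (end 168.5 mm from the origin), -z along the short arm (end 54.5 mm from the origin). Flats face +y and -y on both arms. At first it stands in the holder, corner up, short arm drooping some 32 degrees.
- key_grip (a point): middle of the orange grip sleeve on the long arm, 59 mm from the key's origin; axes as key. The sleeve is 74 mm long (x), 22 mm wide (y) and 30 mm high (z); a moderate grip of 40 to 60 N across its width holds best, harder ones squirt it out.
- key_short_end (a point): centre of the end face of the key's short arm, the end that goes in the screw; axes as key.
- key_long_end (a point): centre of the end face of the key's long arm, axes as key. At the start it stands about 42 mm deep in the holder's tube, leaning some 32 degrees from vertical; draw it out along the long arm.
- holder: fixed holder for the key: blue tube 48 mm long (outside 30 x 28 mm, inside 21 x 19.4 mm), closed at its foot, on a dark steel plate 110 x 90 x 12 mm. Origin: on the bench under the tube's foot. The tube leans 30 degrees from vertical towards the holder's -x; its mouth is about 61 mm above the bench. The key's short arm points to that same side.
- bracket: fixed green split clamp bracket on a steel bar (28 mm thick, 220 mm long, along y, its centre 52 mm in +x from the origin, 36 mm up). Flat top 63 mm above the bench, from x = -27 to 78 mm, y = -31 to 31 mm. Origin: on the bench under the screw's axis, z up. A yellow stripe on its top runs in +x from the screw's head.
- socket (a point): centre of the mouth of the hexagon socket in the screw's head (dark, 32 mm across, 22 mm high, axis z up), 85 mm above the bench. x points to a corner of the hexagon and turns with the screw: the key fits with key x along the socket's x or any multiple of 60 degrees from it. 18 mm over flats, 17 mm deep; the top 4 mm flare at 45 degrees to 26 mm over flats and push the key to the centre.
- screw (a joint): turn of the screw, rad: grows clockwise seen from above (tightening). Starts at 0 to 0.25, stops hard at 0.9, where the yellow stripes meet. Stiff: about 0.6 N m; much more makes the key skip round in the socket. The key has 6 degrees of play either way; with play and give, turn it about 0.2 rad farther than the screw is to turn. Fully in, its corner is 37.5 mm above the socket's mouth.
- hammer: bystander: hammer lying on the bench; leave it alone.
- wrench: bystander: wrench lying on the bench; leave it alone.
- screwdriver: bystander: screwdriver lying on the bench; leave it alone.
- tin: bystander: open yellow tin, 60 mm across, 50 mm high; origin under its centre; leave it alone.
- bushing: bystander: brass flanged bushing, 48 mm across, 30 mm high, near the bracket; origin under its centre; leave it alone.
- woodblock: bystander: wooden block 90 x 50 x 35 mm near the holder; origin under its centre; leave it alone.
- pulley: bystander: dark steel pulley 90 mm across, 34 mm high; origin under its centre; leave it alone.
There are look-alikes about, which are no part of the job. What is shaped like the bracket but purple is not meant.

How it is judged (in metres and radians):
On the way, in this order (a step that is already met when the one before it is completed fails the run):
1. the key's short arm is fully down in the screw's socket before the screw has been turned (z of key_short_end in the frame of socket below -0.012 m and horizontal distance between key_short_end and socket below 0.006 m and angle between key's own z axis and vertical below 0.35 rad and value of joint screw below 0.4 rad), for 0.2 s.
2. the screw is tightened to its stop with the key's short arm in it (value of joint screw above 0.8 rad and z of key_short_end in the frame of socket below -0.008 m and horizontal distance between key_short_end and socket below 0.006 m), for 0.1 s.
At the end, for the whole second after the job is handed in: The screw is within 0.1 rad of its stop (joint above 0.8 of 0.9 rad), the end of the key's short arm is still at least 8 mm down in the socket and within 6 mm of its axis, and the key is released and at rest (a droop of its long arm within the socket's play is fine) (all of step 2 and linear speed of key below 0.02 m/s and contact force between key and the fingers below 0.1 N); the robot touches nothing.
It fails at once if a bystander is pushed more than 30 mm from its place (distance of any of hammer, wrench, screwdriver, tin, bushing, woodblock, pulley from where it was at the start of the episode above 0.03 m).
It also fails if it takes over 64 s, if anything falls off the work surface, if the arm or the gripper's body presses on something with over 40 N, if the wrist force passes 120 N, or if a joint passes its speed limit or range.

ROBOT

A 6-joint arm with a two-finger parallel gripper is mounted at the origin on the work surface. World frame = base frame: x ahead of the robot, y to its left, z up, the work surface at z = 0. Lengths are in mm, angles in rad, forces in N, time in s.
With the tool pointing down it reaches from about 325 to 850 mm from the base axis. Payload 15.5 kg.
Tool frame: the origin (TCP) lies midway between the tips of the shut fingers; the grasp point (between the pads) lies 19 mm behind it; y points along the fingers, x is the direction in which the jaws open and shut, and the axes are right-handed (so a half turn about y gives the same grasp; the last joint's range is limited). The gripper opens to 91 mm and grips with 3 to 60 N. Pads are 32 mm wide; open, the fingers measure 118 mm over their backs; the gripper's body (76 mm by 178 mm) begins 60 mm behind the grasp point.
Start: joints at [1.159, 0.494, 1.345, -0, 1.302, -0.096], TCP at [194.7, 593.901, 213.915] pointing down, gripper open.
Joint ranges: [-2.91, 2.91], [-0.82, 2.16], [0.22, 2.67], [-1.22, 4.37], [0.12, 2.79], [-3.08, 3.08]. Speed limits (rad/s): [1.89, 1.89, 2.57, 3.01, 3.01, 3.01].

INTERFACE

Orientations are given as a unit quaternion [w, x, y, z].
In Python, from bench import ctrl gives the robot as it stands.
- The arm moves only by the tool jog_arm, never from a script. Its argument "commands" is a list of rows, each a list of 7 numbers: the turn, a rotation vector about the tool's x, y, z in degrees, then the shift along the tool's x, y, z in mm, then the finger opening in mm, from 0 to 91.2. In form: [[ax, ay, az, dx, dy, dz, jaw], ...]. A call has 1 to 20 rows; each row is the pose to reach, as a shift and turn from the pose commanded when the call began, along the tool's axes at that moment; what a row does not reach only later rows make up. A row lasts 1/8 s, in which the tool goes at most 62.5 mm and 10.7 degrees, less where a joint would pass 70% of its speed; a pose out of reach is approached as far as the arm can. A call with a gripper value outside its range is refused whole. The fingers move at their own pace and stop on an object; "newtons" is the grip in N (left out, the last holds). Time passes only in rows, so rows that repeat a pose let the fingers close. It gives the time, the measured TCP pose, the force and the opening at its end, in the units of the state.
- ctrl.get_obs(): the state, without advancing time (a new reading comes with each control period).
- ctrl.grab_frame(name): name is "scene" or "top" or "wrist"; returns the picture (420x560x3 uint8, red, green, blue); there is no depth.
- ctrl.camera_info(name): a dict with "fx", "fy", "cx", "cy" (pixels), "R" (3x3) and "t" (3): a world point X has camera coordinates R X + t. Camera axes: x right, y down, z forward; pixel columns grow to the right and rows downward; lengths in mm; the calibration is good to about 2 mm. A picture is of the moment at which its call begins: read the wrist's pose just before it. camera_info takes no time and is no camera call; for the wrist camera it gives the pose at the moment of the call.
- ctrl.hand_in(): hands the job in, once; it reports no verdict.
The state is a dict: "time_s": time; "qpos": joint angles; "qd": joint speeds; "effort": joint torques, N m; "tcp_pos": TCP position; "orientation": TCP orientation; "contact_force": force on the tool from outside, world axes, zero at the start; "ft_torque": the same for the moment, N m; "width": opening from 0.0 (shut) to 1.0 (fully open).
Only numpy, scipy, OpenCV 4.12 (cv2) and the standard library are available. Lean on these libraries where they do the work, as an engineer would, in place of code of your own. Each camera call takes 0.05 s, during which the arm holds its last target.

## Working session

There is one attempt and no reset: what is moved stays moved. The work goes in short steps, Python scripts to look and compute and a tool call to move; the robot and the scene stay as the last step left them, time stands still between calls to the robot, and variables do not carry over. Pictures are saved under pics/ and viewed, and the job is handed in when it is done.

Besides the shell and the picture viewer there is one more tool, called after "Request:" as name(argument=value, ...) on one line, values as JSON. jog_arm: Moves the arm, as the interface text tells. Its arguments: {"type":"object","properties":{"commands":{"type":"array"},"newtons":{"type":"number"}},"required":["commands"]}

```bash
ls; mkdir -p pics; python3 - <<'E'
from bench import ctrl
import cv2
print(ctrl.get_obs())
for n in ["scene","top","wrist"]:
    i=ctrl.camera_info(n); print(n,{k:(v.round(3).tolist() if hasattr(v,'round') and hasattr(v,'tolist') else v) for k,v in i.items()})
    cv2.imwrite(f"pics/a_{n}.png",ctrl.grab_frame(n)[:,:,::-1])
E
```

```text
pics
{'time_s': 0.0, 'qpos': array([ 1.15848480e+00,  4.94190385e-01,  1.34612821e+00,  2.11390740e-05,
        1.30250555e+00, -9.54931967e-02]), 'qd': array([ 4.01460647e-04,  1.44948877e-03,  2.87373612e-04,  1.18196090e-03,
       -7.49092728e-04,  4.88409159e-05]), 'effort': array([ 1.69978819e-03, -8.78817558e+01, -3.81858587e+01,  7.09099020e-02,
        5.29596896e-02, -1.81663120e-05]), 'tcp_pos': array([194.54823011, 593.54864467, 213.33478067]), 'orientation': array([-0.57240008,  0.572829  ,  0.41448532, -0.4152433 ]), 'contact_force': array([-0.63321277, -0.31140613, -0.4370949 ]), 'ft_torque': array([0.03435117, 0.05581347, 0.03404325]), 'width': 0.9967082383388961}
scene {'fx': 495.223573689799, 'fy': 495.223573689799, 'cx': 277.93835589679844, 'cy': 213.22485531298395, 'R': [[0.251, 0.968, 0.025], [0.519, -0.113, -0.847], [-0.817, 0.226, -0.531]], 't': [-146.828, -149.272, 1818.3]}
top {'fx': 385.0836050110114, 'fy': 385.0836050110114, 'cx': 284.0987724212317, 'cy': 207.8931692790145, 'R': [[0.029, -0.999, 0.014], [-0.999, -0.029, -0.036], [0.036, -0.013, -0.999]], 't': [-8.235, 499.567, 1159.3]}
wrist {'fx': 305.5326521073131, 'fy': 305.5326521073131, 'cx': 280.30528178731015, 'cy': 209.59413037759865, 'R': [[0.31, 0.951, -0.0], [0.921, -0.3, 0.25], [0.237, -0.078, -0.968]], 't': [-625.55, -30.376, 390.004]}
```

View pics/a_scene.png

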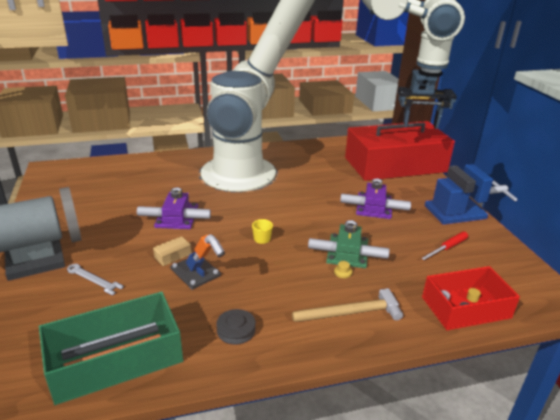

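View pics/a_top.png

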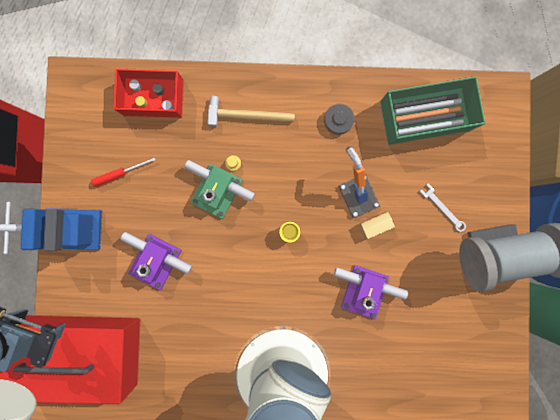

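View pics/a_wrist.png

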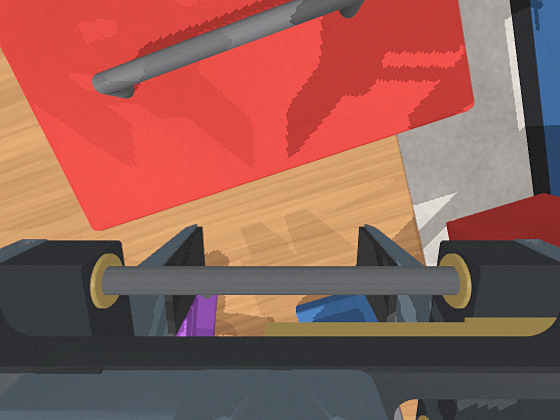

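```bash
python3 - <<'E'
import cv2,numpy as np
a=cv2.imread('pics/a_top.png');b=cv2.imread('pics/a_scene.png')
f=lambda im,x,y,w,h,s:cv2.resize(im[y:y+h,x:x+w],None,fx=s,fy=s,interpolation=cv2.INTER_CUBIC)
A=f(a,325,135,80,100,5);B=f(b,160,215,80,75,5)
C=f(a,175,145,90,80,4);D=f(b,300,205,100,80,4)
cv2.imwrite('pics/c1.png',np.hstack([A,cv2.copyMakeBorder(B,0,125,0,0,0)]))
cv2.imwrite('pics/c2.png',np.hstack([C,D]))
from bench import ctrl
from scipy.spatial.transform import Rotation as R
q=ctrl.get_obs()['orientation'];print(R.from_quat(q[[1,2,3,0]]).as_matrix().round(3))
E
```

```text
[[ 0.312 -0.    -0.95 ]
 [ 0.95  -0.001  0.312]
 [-0.001 -1.     0.   ]]
```

View pics/c1.png

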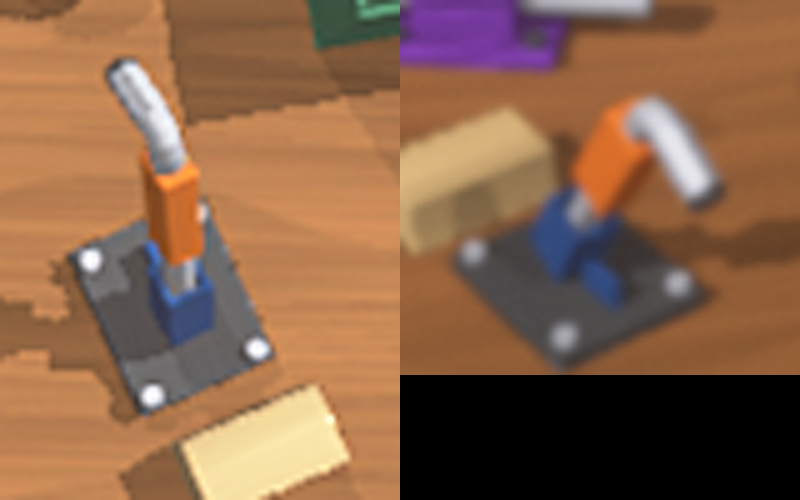

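View pics/c2.png

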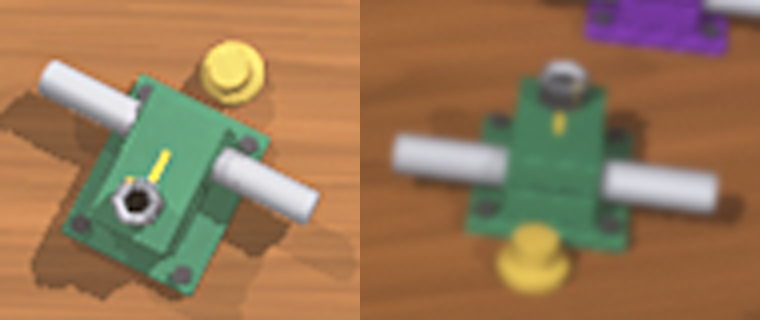

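```bash
cat > h.py <<'E'
import cv2,numpy as np
from bench import ctrl
from scipy.spatial.transform import Rotation as Rot
def snap(n,f):
    c=ctrl.camera_info(n); im=ctrl.grab_frame(n)[:,:,::-1].copy(); cv2.imwrite(f'pics/{f}.png',im); np.savez(f'pics/{f}.npz',**{k:np.array(v) for k,v in c.items()}); return im,c
def load(f): return cv2.imread(f'pics/{f}.png'),dict(np.load(f'pics/{f}.npz'))
def ray(c,p):
    R=np.array(c['R']);t=np.array(c['t'])
    o=-R.T@t; d=R.T@np.array([(p[0]-c['cx'])/c['fx'],(p[1]-c['cy'])/c['fy'],1.]); return o,d/np.linalg.norm(d)
def onz(c,p,z): o,d=ray(c,p); return o+d*(z-o[2])/d[2]
def tri(c1,p1,c2,p2):
    o1,d1=ray(c1,p1);o2,d2=ray(c2,p2)
    s=np.linalg.lstsq(np.c_[d1,-d2],o2-o1,rcond=None)[0]
    a=o1+s[0]*d1;b=o2+s[1]*d2; return (a+b)/2,np.linalg.norm(a-b)
def proj(c,X):
    p=np.array(c['R'])@np.array(X)+np.array(c['t']); return np.array([c['cx']+c['fx']*p[0]/p[2],c['cy']+c['fy']*p[1]/p[2]])
def pose():
    o=ctrl.get_obs(); q=o['orientation']; return o['tcp_pos'],Rot.from_quat(q[[1,2,3,0]]).as_matrix()
def delta(Rt,grasp):   # target rotation + grasp point (19 behind TCP) -> row
    p,R=pose(); tcp=np.array(grasp)+19*Rt[:,1]
    return np.r_[np.degrees(Rot.from_matrix(R.T@Rt).as_rotvec()),R.T@(tcp-p)]
E
python3 - <<'E'
from h import *
ct=ctrl.camera_info('top');cs=ctrl.camera_info('scene')
A=cv2.imread('pics/a_top.png');B=cv2.imread('pics/a_scene.png')
def om(im,x,y,w,h):
    m=np.zeros(im.shape[:2],np.uint8); hsv=cv2.cvtColor(im,cv2.COLOR_BGR2HSV)
    mm=cv2.inRange(hsv,(3,190,130),(16,255,255)); m[y:y+h,x:x+w]=mm[y:y+h,x:x+w]; return m
ma=om(A,345,150,40,50);mb=om(B,180,225,50,50)
for m in (ma,mb):
    ys,xs=np.nonzero(m);print(len(xs),cv2.minAreaRect(np.c_[xs,ys].astype(np.float32)),xs.mean(),ys.mean())
f=lambda m:np.array([np.nonzero(m)[1].mean(),np.nonzero(m)[0].mean()])
print('sleeve c',tri(ct,f(ma),cs,f(mb)))
t=lambda x,y:(325+(x-2)/5,135+(y-2)/5); s=lambda x,y:(160+(x-402)/5,215+(y-2)/5)
print('short end',tri(ct,t(121,68),cs,s(706,192)))
print('corner',tri(ct,t(170,150),cs,s(645,115)))
b=[onz(ct,t(*p),14)[:2] for p in [(90,260),(200,212),(257,348),(151,396)]]
bs=[onz(cs,s(*p),14)[:2] for p in [(474,250),(677,283),(565,335)]]
print('bolts',np.round(b,1).tolist(),np.round(bs,1).tolist())
c=lambda x,y:(175+(x-2)/4,145+(y-2)/4)
print('socket',onz(ct,c(136,202),85))
print('stripe',onz(ct,c(150,181),63),onz(ct,c(167,153),63))
d=lambda x,y:(300+(x-362)/4,205+(y-2)/4)
print('socket tri',tri(ct,c(136,202),cs,d(563,82)), 'scene z85',onz(cs,d(563,82),85))
print('stripe sc',onz(cs,d(559,115),63),onz(cs,d(559,133),63))
E
```

```text
129 ((359.0899963378906, 176.12997436523438), (21.778892517089844, 9.475231170654297), 81.8698959350586) 359.72093023255815 177.97674418604652
147 ((201.75001525878906, 246.25001525878906), (12.727920532226562, 16.263456344604492), 45.0) 201.28571428571428 247.17006802721087
sleeve c (array([ 585.54313113, -200.84309442,  109.5460557 ]), np.float64(0.0733520533268459))
short end (array([ 661.93076877, -162.80634233,  140.83763618]), np.float64(0.06966390870221265))
corner (array([ 615.76690659, -185.76055812,  157.21813877]), np.float64(2.7228173714940302))
bolts [[569.2, -169.2], [600.5, -235.5], [518.8, -271.9], [487.8, -208.1]] [[516.8, -269.7], [568.6, -168.0], [597.9, -230.1]]
socket [527.0877415  222.34608891  85.        ]
stripe [543.99422194 216.85903833  63.        ] [564.65101437 205.31853964  63.        ]
socket tri (array([527.50301684, 223.54018033,  78.36555762]), np.float64(0.0602657679765271)) scene z85 [536.80608237 219.09145097  85.        ]
stripe sc [544.8410425  215.32766849  63.        ] [565.56547527 207.15571764  63.        ]
```

```bash
python3 - <<'E'
from h import *
p,R=pose();c=ctrl.camera_info('wrist')
Rc=np.array(c['R']);o=-Rc.T@np.array(c['t'])
print('cam pos tool',R.T@(o-p),'cam z,x,y in tool',(R.T@Rc.T).round(2))
a=np.radians(25);u=np.array([np.cos(a),np.sin(a),0]);z=np.array([0,0,1.])
for th in (32,50):
    t=np.radians(th); y=np.cos(t)*u-np.sin(t)*z; x=np.array([-u[1],u[0],0])
    Rt=np.c_[x,y,np.cross(x,y)]
    for back in (0,130): print(th,back,delta(Rt,np.array([591,-195,119.])-back*y).round(1))
E
```

```text
cam pos tool [   0.72507936 -171.64594529   68.84529355] cam z,x,y in tool [[ 1.    0.    0.  ]
 [-0.   -0.25  0.97]
 [ 0.   -0.97 -0.25]]
32 0 [ -55.2  -39.3  -21.8 -614.8  105.1 -634.1]
32 130 [ -55.2  -39.3  -21.8 -690.3   36.3 -553.7]
50 0 [ -38.1  -41.3  -15.1 -617.5  109.6 -631.3]
50 130 [ -38.1  -41.3  -15.1 -674.7   10.  -570.3]
```

Request:
jog_arm(commands=[[0,0,0,-273,-40,-432,91],[0,0,0,-273,-40,-432,91],[0,0,0,-273,-40,-432,91],[0,0,0,-273,-40,-432,91],[0,0,0,-273,-40,-432,91],[0,0,0,-273,-40,-432,91],[0,0,0,-273,-40,-432,91],[0,0,0,-273,-40,-432,91],[-55.2,-39.3,-21.8,-690,36,-554,91],[-55.2,-39.3,-21.8,-690,36,-554,91],[-55.2,-39.3,-21.8,-690,36,-554,91],[-55.2,-39.3,-21.8,-690,36,-554,91],[-55.2,-39.3,-21.8,-690,36,-554,91],[-55.2,-39.3,-21.8,-690,36,-554,91],[-55.2,-39.3,-21.8,-690,36,-554,91],[-55.2,-39.3,-21.8,-690,36,-554,91],[-55.2,-39.3,-21.8,-690,36,-554,91],[-55.2,-39.3,-21.8,-690,36,-554,91]])

```text
time_s: 2.4
tcp_pos: [566.9, -128.3, 299.1]
orientation: [-0.266, 0.525, 0.753, -0.297]
contact_force: [1.0, -1.0, -0.2]
width: 1.001
```

```bash
python3 - <<'E'
from h import *
o=ctrl.get_obs();p,R=pose();print(p,R.round(2),o['qpos'].round(2),o['time_s'])
snap('wrist','w1')
E
```

```text
[ 566.94387163 -128.27483093  299.06099816] [[-0.31  0.63 -0.71]
 [ 0.95  0.27 -0.17]
 [ 0.09 -0.73 -0.68]] [-0.72  0.21  1.85  0.89  0.93 -3.08] 2.4
```

View pics/w1.png

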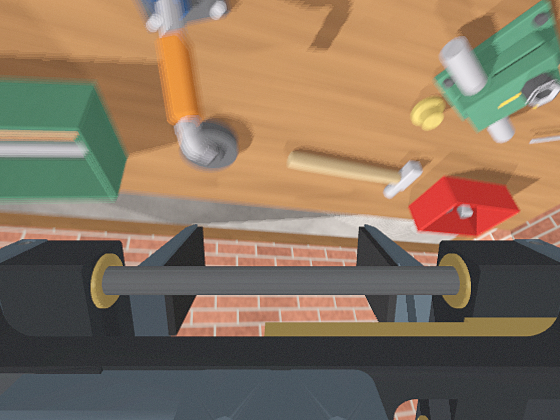

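Request:
jog_arm(commands=[[0,120,0,0,0,0,91],[0,120,0,0,0,0,91],[0,120,0,0,0,0,91],[0,120,0,0,0,0,91],[0,120,0,0,0,0,91],[0,120,0,0,0,0,91],[0,120,0,0,0,0,91],[0,120,0,0,0,0,91],[0,120,0,0,0,0,91],[0,120,0,0,0,0,91],[0,120,0,0,0,0,91],[0,120,0,0,0,0,91]])

```text
time_s: 3.95
tcp_pos: [566.6, -125.8, 297.8]
orientation: [0.785, -0.519, -0.146, -0.305]
contact_force: [0.5, 0.7, 0.0]
width: 0.998
```

```bash
python3 - <<'E'
from h import *
o=ctrl.get_obs();p,R=pose();print(p,R.round(2),o['qpos'].round(2),o['time_s'])
a=np.radians(25);u=np.array([np.cos(a),np.sin(a),0]);z=np.array([0,0,1.])
for th in (32,50):
    t=np.radians(th); y=np.cos(t)*u-np.sin(t)*z; x=-np.array([-u[1],u[0],0])
    Rt=np.c_[x,y,np.cross(x,y)]
    for back in (0,130): print(th,back,delta(Rt,np.array([591,-195,119.])-back*y).round(1))
E
```

```text
[ 566.61368557 -125.81516817  297.78289199] [[ 0.77  0.63  0.09]
 [-0.33  0.27  0.9 ]
 [ 0.55 -0.73  0.42]] [-0.72  0.21  1.86  0.89  0.92 -0.99] 3.95
32 0 [  14.    51.4   -5.6  -52.7  144.6 -131.9]
32 130 [  14.    51.4   -5.6  -76.9   18.8 -154. ]
50 0 [  -2.7   51.5    2.5  -57.3  145.2 -135.6]
50 130 [  -2.7   51.5    2.5  -49.8   15.4 -132.5]
```

Request:
jog_arm(commands=[[14,51.4,-5.6,-71,40,-149,91],[14,51.4,-5.6,-71,40,-149,91],[14,51.4,-5.6,-71,40,-149,91],[14,51.4,-5.6,-71,40,-149,91],[14,51.4,-5.6,-71,40,-149,91],[14,51.4,-5.6,-71,40,-149,91],[14,51.4,-5.6,-71,40,-149,91],[14,51.4,-5.6,-71,40,-149,91]])

```text
time_s: 4.95
tcp_pos: [524.6, -226.6, 168.4]
orientation: [0.811, -0.234, 0.146, -0.516]
contact_force: [-0.4, 0.4, -0.3]
width: 1.002
```

```bash
python3 - <<'E'
from h import *
o=ctrl.get_obs();p,R=pose();print(p,R.round(2),o['qpos'].round(2),o['time_s'])
snap('wrist','w2')
E
```

```text
[ 524.59346557 -226.6139864   168.41213396] [[ 0.43  0.77  0.48]
 [-0.91  0.36  0.23]
 [ 0.   -0.53  0.85]] [-1.09  0.61  2.01  1.31  1.07 -0.97] 4.95
```

View pics/w2.png

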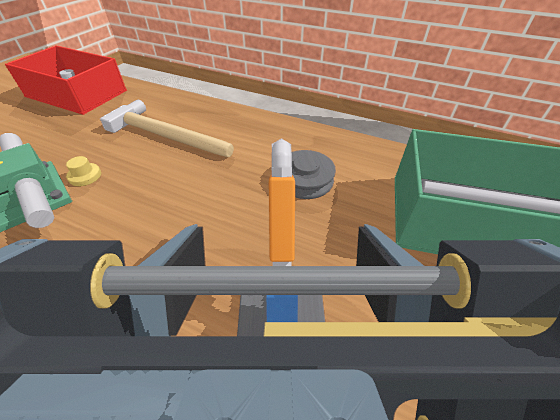

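```bash
python3 - <<'E'
from h import *
im,c=load('w2');hsv=cv2.cvtColor(im,cv2.COLOR_BGR2HSV)
m=cv2.inRange(hsv,(3,180,130),(18,255,255)); m[:, :240]=0;m[:,330:]=0;m[:150]=0
ys,xs=np.nonzero(m)
for r in range(ys.min(),ys.max()+1,8): print(r,xs[ys==r].min(),xs[ys==r].max())
print(ys.min(),ys.max())
top=ys.min()-.0;bot=ys.max()+1
cx=lambda r:np.mean(xs[abs(ys-r)<4])+.5-.5
r1=ray(c,(cx(top+4),top-.5));r2=ray(c,(cx(bot-5),bot-.5));o=r1[0];print(np.degrees(np.arctan2(r1[1][1],r1[1][0])),np.degrees(np.arctan2(r2[1][1],r2[1][0])))
for az in (24,25.5):
  for th in (30,32):
    a=np.radians(az);t=np.radians(th);u=np.array([np.cos(a),np.sin(a),0]);d=-np.sin(t)*u-np.cos(t)*np.array([0,0,1.])
    s,res,*_=np.linalg.lstsq(np.c_[r2[1],-r1[1]],74*d,rcond=None)
    zk=-np.cos(t)*u; zk=np.array([-np.cos(t)*u[0],-np.cos(t)*u[1],np.sin(t)])
    mid=o+(s[0]*r2[1]+s[1]*r1[1])/2-15*zk
    print(az,th,'sleeve c',mid.round(1),'corner',(mid-59*d).round(1),'shortend',(mid-59*d-54.5*zk).round(1),res,s)
E
```

```text
176 270 292
184 269 294
192 269 294
200 269 294
208 269 294
216 269 294
224 269 293
232 269 294
240 270 294
248 270 293
256 270 293
176 261
25.027005949302662 24.585925015701154
24 30 sleeve c [ 590.7 -196.8  124.7] corner [ 617.6 -184.8  175.8] shortend [ 660.8 -165.6  148.5] [3.22068808] [264.00824229 240.69564568]
24 32 sleeve c [ 592.2 -196.   122.3] corner [ 620.8 -183.3  172.3] shortend [ 663.  -164.5  143.5] [3.3881727] [265.49776423 244.67705696]
25.5 30 sleeve c [ 590.6 -196.4  124.6] corner [ 617.2 -183.7  175.7] shortend [ 659.8 -163.4  148.5] [0.68256124] [264.07375653 240.76219724]
25.5 32 sleeve c [ 592.1 -195.7  122.3] corner [ 620.3 -182.3  172.3] shortend [ 662.  -162.4  143.4] [0.66307331] [265.56719873 244.74759087]
```

Request:
jog_arm(commands=[[0,0,0,0.5,50,0,91],[0,0,0,0.5,90,0,91],[0,0,0,0.5,107,0,91],[0,0,0,0.5,107,0,91],[0,0,0,0.5,107,0,91],[0,0,0,0.5,107,0,18],[0,0,0,0.5,107,0,18],[0,0,0,0.5,107,0,18],[0,0,0,0.5,107,0,18],[0,0,0,0.5,107,0,18],[0,0,0,0.5,107,0,18],[0,0,0,0.5,107,0,18]], newtons=50)

```text
time_s: 6.5
tcp_pos: [606.7, -188.8, 111.2]
orientation: [0.811, -0.233, 0.148, -0.516]
contact_force: [1.0, -0.0, 0.3]
width: 0.263
```

```bash
python3 - <<'E'
from h import *
o=ctrl.get_obs();p,R=pose();print(p,R.round(3),o['qpos'].round(2),o['time_s'],o['width']*91.2,o['ft_torque'])
snap('wrist','w3')
E
```

```text
[ 606.74086517 -188.78726785  111.23462514] [[ 0.423  0.768  0.48 ]
 [-0.906  0.358  0.224]
 [ 0.    -0.53   0.848]] [-0.88  0.74  1.97  1.53  0.96 -1.06] 6.5 24.01641193359167 [-0.27284043  0.57410451 -0.00454704]
```

View pics/w3.png

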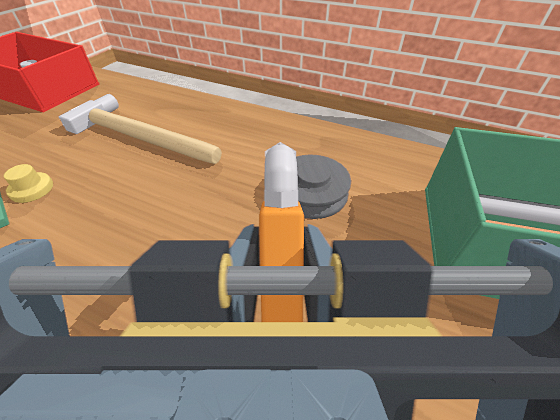

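Request:
jog_arm(commands=[[0,0,0,0,0,0,18],[0,0,0,0,0,0,18],[0,0,0,0,0,6,18],[0,0,0,0,0,14,18],[0,0,0,0,0,24,18],[0,0,0,0,0,36,18],[0,0,0,0,0,50,18],[0,0,0,0,0,64,18],[0,0,0,0,0,75,18],[0,0,0,0,0,75,18]])

```text
time_s: 7.8
tcp_pos: [643.2, -171.7, 175.8]
orientation: [0.811, -0.233, 0.147, -0.516]
contact_force: [0.6, -0.4, -5.3]
width: 0.242
```

```bash
python3 - <<'E'
from h import *
o=ctrl.get_obs();p,R=pose();print(p,R.round(3),o['qpos'].round(2),o['time_s'],o['width']*91.2,o['contact_force'],o['ft_torque'])
snap('wrist','w4');snap('scene','s4')
E
```

```text
[ 643.19494072 -171.69902828  175.79169777] [[ 0.423  0.769  0.479]
 [-0.906  0.358  0.226]
 [ 0.002 -0.53   0.848]] [-0.8   0.62  1.9   1.47  0.94 -0.82] 7.8 22.108869583164136 [ 0.59668742 -0.39708115 -5.3179542 ] [-0.59449286  1.2355151  -0.04431881]
```

View pics/w4.png

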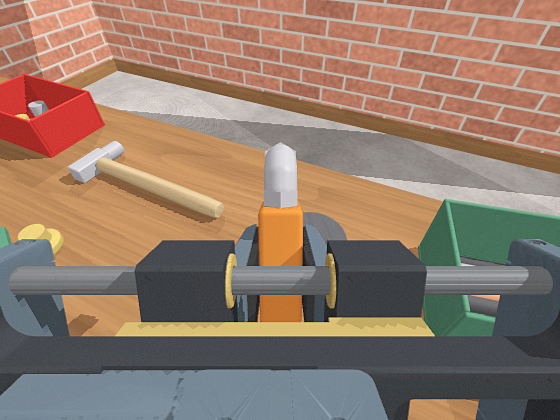

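View pics/s4.png

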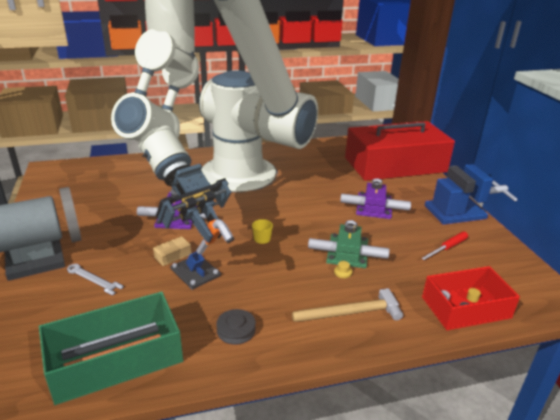

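```bash
cat >> h.py <<'E'
def down(az):  # tool down, tool z at azimuth az (deg)
    a=np.radians(az); z=np.array([np.cos(a),np.sin(a),0]); y=np.array([0,0,-1.]); x=np.cross(y,z); return np.c_[x,y,z]
E
python3 - <<'E'
from h import *
p,R=pose(); print('lift',R.T@[0,0,100])
Rt=down(15)
print(delta(Rt,[500,0,260]).round(1)); print(delta(Rt,[412.5,191,190]).round(1))
E
```

```text
lift [ 1.79490277e-02 -5.30358797e+01  8.47773268e+01]
[ -57.8    9.2   -5.1 -216.1  -83.1   26.2]
[ -57.8    9.2   -5.1 -426.2  -44.7  -32.3]
```

Request:
jog_arm(commands=[[0,0,0,0,-20,32,18],[0,0,0,0,-40,64,18],[0,0,0,0,-60,96,18],[-8,1,-1,-40,-65,86,18],[-16,3,-1.5,-75,-68,76,18],[-25,4,-2,-110,-72,66,18],[-34,5,-3,-145,-76,56,18],[-43,7,-4,-180,-80,46,18],[-52,8,-4.5,-200,-82,36,18],[-57.8,9.2,-5.1,-216,-83,26,18],[-57.8,9.2,-5.1,-266,-74,12,18],[-57.8,9.2,-5.1,-316,-65,-2,18],[-57.8,9.2,-5.1,-366,-56,-16,18],[-57.8,9.2,-5.1,-406,-48,-27,18],[-57.8,9.2,-5.1,-426,-45,-32,18],[-57.8,9.2,-5.1,-426,-45,-32,18],[-57.8,9.2,-5.1,-426,-45,-32,18],[-57.8,9.2,-5.1,-426,-45,-32,18],[-57.8,9.2,-5.1,-426,-45,-32,18]])

```text
time_s: 10.28
tcp_pos: [413.0, 190.3, 171.6]
orientation: [0.561, -0.56, 0.431, -0.431]
contact_force: [0.2, 0.1, -4.7]
width: 0.236
```

```bash
python3 - <<'E'
from h import *
o=ctrl.get_obs();p,R=pose();print(p,R.round(3),o['qpos'].round(2),o['time_s'],o['width']*91.2,o['contact_force'],o['ft_torque'])
snap('wrist','w5');snap('scene','s5');
im=cv2.imread('pics/s5.png');cv2.imwrite('pics/s5c.png',cv2.resize(im[120:300,200:440],None,fx=3,fy=3,interpolation=cv2.INTER_CUBIC))
E
```

```text
[413.01997729 190.29419384 171.62879258] [[ 0.257  0.001  0.966]
 [-0.966  0.     0.257]
 [ 0.    -1.     0.001]] [ 0.3   0.31  1.8  -0.    1.02  1.61] 10.275 21.522370796347357 [ 0.16818944  0.12361518 -4.7371287 ] [-0.02595727  0.07398922 -0.02054801]
```

View pics/w5.png

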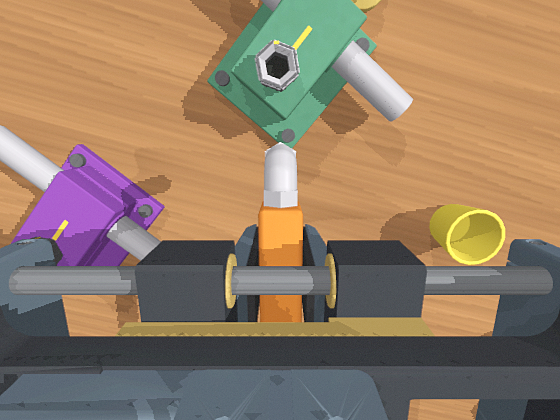

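View pics/s5c.png

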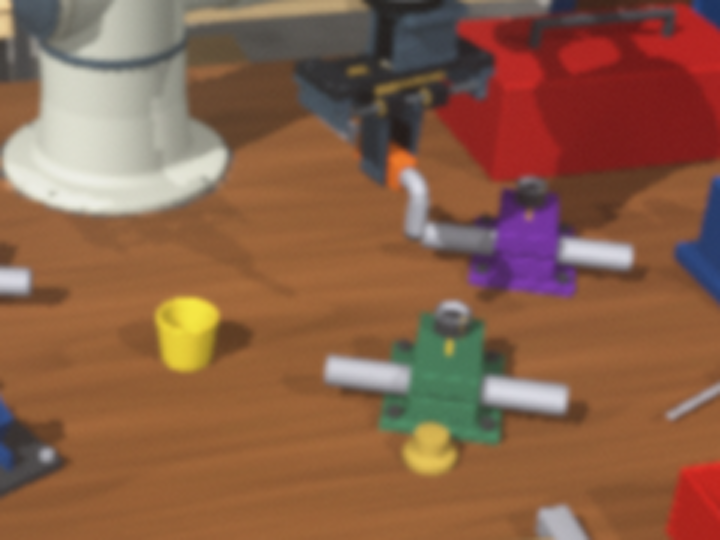

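```bash
python3 - <<'E'
import cv2
im=cv2.imread('pics/w5.png');cv2.imwrite('pics/w5c.png',cv2.resize(im[15:105,238:338],None,fx=6,fy=6,interpolation=cv2.INTER_CUBIC))
E
```

```text
(no output)
```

View pics/w5c.png

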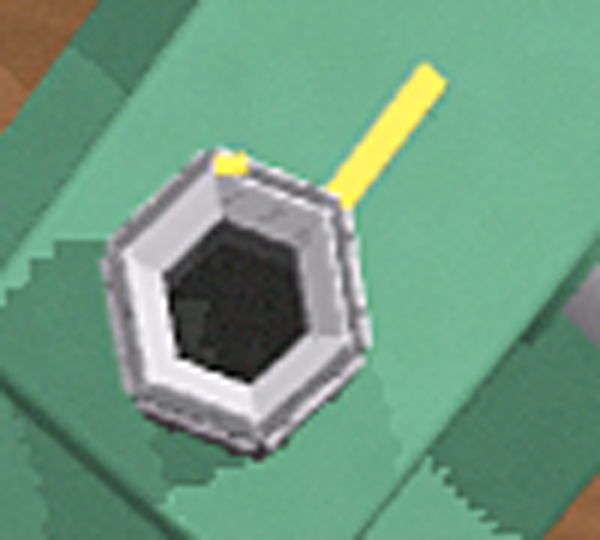

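```bash
python3 - <<'E'
from h import *
im,c=load('w5')
def fit(P,z):
    W=np.array([onz(c,(238+(x-2.5)/6,15+(y-2.5)/6),z)[:2] for x,y in P]); C=W.mean(0); D=W-C
    ang=np.degrees(np.arctan2(D[:,1],D[:,0])); r=np.hypot(*D.T)
    m=np.degrees(np.angle(np.exp(6j*np.radians(ang)).mean()))/6
    print('z',z,'C',C.round(1),'r',r.round(1),'ang',ang.round(1),'mod60',m.round(1), 'resid',((ang-m+30)%60-30).round(1))
fit([(231,222),(300,252),(306,328),(250,380),(180,355),(165,283)],81)   # exp r 10.4
fit([(218,155),(343,208),(365,345),(262,452),(135,395),(106,248)],85)   # outer top rim r 15-18
k=lambda x,y,z:onz(c,(238+(x-2.5)/6,15+(y-2.5)/6),z)
s1=k(340,200,63);s2=k(432,72,63);print('stripe az',np.degrees(np.arctan2(*(s2-s1)[1::-1])),s1,s2)
print('head mark',k(231,165,85))
# outer rim by mask: purple/grey vs green
# also check the key short-arm lower end & sides in image
for d in (0,37.5):
    pass
p,R=pose(); g=p-19*R[:,1]
for n,X in dict(corner=g+59*R[:,2],shortend=g+59*R[:,2]+54.5*R[:,1],sleeveEndtop=g+37*R[:,2]-15*R[:,1]).items(): print(n,X.round(1),proj(c,X).round(1))
E
```

```text
z 81 C [530.3 224. ] r [ 9.9 10.2  9.4  9.5 10.  10. ] ang [  20.6  -37.3  -93.4 -156.   143.7   90.4] mod60 24.6 resid [-4.  -1.9  1.9 -0.6 -0.9  5.8]
z 85 C [529.7 223.9] r [17.4 17.4 17.3 18.5 17.6 18.2] ang [  23.3  -35.6  -92.4 -155.4  144.6   84.4] mod60 24.8 resid [-1.5 -0.4  2.8 -0.2 -0.2 -0.4]
stripe az -22.97828051985691 [550.01274452 214.84026578  63.        ] [568.58184776 206.96645517  63.        ]
head mark [545.0274852  228.86469676  85.        ]
corner [469.9 205.6 190.6] [279.8 157.7]
shortend [469.9 205.6 136.1] [280.  150.7]
sleeveEndtop [448.6 200.  205.6] [279.6 208.3]
```

```bash
python3 - <<'E'
from h import *
c=ctrl.camera_info('scene');cw=ctrl.camera_info('wrist');p,R=pose(); g=p-19*R[:,1]
for n,X in dict(corner=g+59*R[:,2],shortend=g+59*R[:,2]+54.5*R[:,1],tip=p).items():
    q=proj(c,X); print(n,q.round(1),'crop',((q-[330,150])*12).round(0))
im=cv2.imread('pics/s5.png');cv2.imwrite('pics/s5d.png',cv2.resize(im[150:210,310:365],None,fx=10,fy=10,interpolation=cv2.INTER_CUBIC))
for n,X in dict(corner=g+59*R[:,2],shortend=g+59*R[:,2]+54.5*R[:,1]).items(): print(n,((proj(c,X)-[310,150])*10).round(0))
X=g+37*R[:,2]
for sx in(-11,11): print('sleeve edge',proj(cw,X+sx*R[:,0]-15*R[:,1]).round(1))
m=cv2.imread('pics/w5.png')[130:215,240:325];cv2.imwrite('pics/w5d.png',cv2.resize(m,None,fx=7,fy=7,interpolation=cv2.INTER_CUBIC))
E
```

```text
corner [340.7 181. ] crop [129. 372.]
shortend [339.  197.9] crop [108. 575.]
tip [328.2 178.1] crop [-21. 337.]
corner [307. 310.]
shortend [290. 479.]
sleeve edge [256.4 208.1]
sleeve edge [303.7 208.2]
```

View pics/s5d.png

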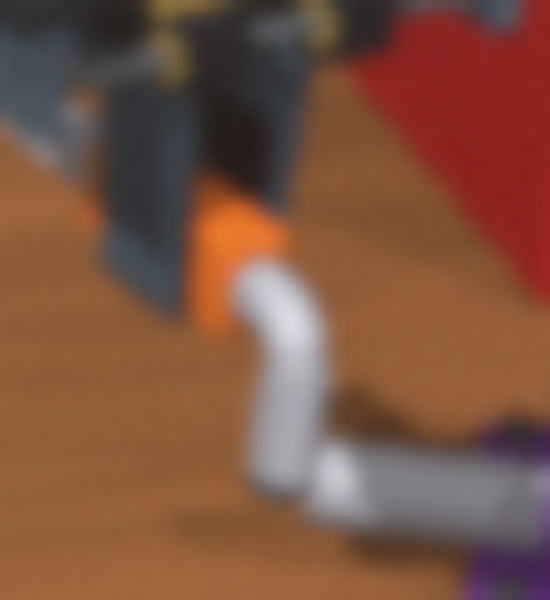

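View pics/w5d.png

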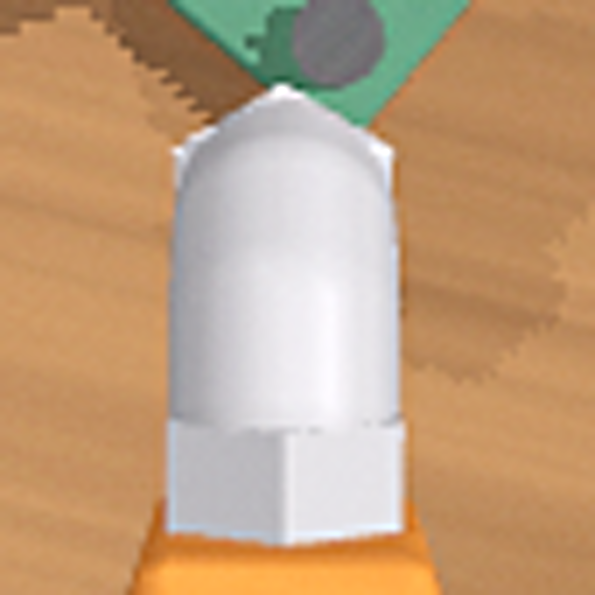

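```bash
python3 - <<'E'
from h import *
im,c=load('w5');p,R=pose(); g=p-19*R[:,1]
E=g+59*R[:,2]
for h in (15,25,35,45,54.5): print(h,proj(c,E+h*R[:,1]+9.8*R[:,2]).round(1))
q=(240+(285-3)/7,130+(85-3)/7); print(q)
X=onz(c,q,136.1); print('front corner est',R.T@(X-E))
Rt=down(24.7);S=np.array([530,224]);z=Rt[:2,2]
for zz in (185,150,122.5): print(delta(Rt,np.r_[S-59*z,zz]).round(1), np.r_[S-59*z,zz])
E
```

```text
15 [279.9 136.7]
25 [279.9 136.4]
35 [279.9 136. ]
45 [280.  135.8]
54.5 [280.  135.5]
(280.2857142857143, 141.71428571428572)
front corner est [ 0.1966198  54.54444499  5.82517404]
[-0.  -9.8  0.   7.7  5.6 63.6] [476.39801753 199.34584265 185.        ]
[-0.  -9.8  0.   7.7 40.6 63.6] [476.39801753 199.34584265 150.        ]
[-0.  -9.8  0.   7.7 68.1 63.6] [476.39801753 199.34584265 122.5       ]
```

```bash
python3 - <<'E'
from h import *
p,R=pose()
K=Rot.from_euler('x',-4,degrees=True).as_matrix()  # key relative to tool
for tilt in (0,3):
  Rt=down(24.7)@Rot.from_euler('x',tilt,degrees=True).as_matrix(); Rk=Rt@K
  off=59*Rk[:,2]+54.5*Rk[:,1]
  print('pred tip shift in tool z now',(R@K@np.array([0,54.5,59])-R@np.array([0,54.5,59]))@R[:,2])
  for tipz in (120,92,68):
    g=np.r_[530,224,tipz]-off
    print(tilt,tipz,delta(Rt,g).round(1),g.round(1))
E
```

```text
pred tip shift in tool z now -3.945448853725198
0 120 [-0.  -9.8  0.   7.1 12.2 67.5] [480.  201.  178.5]
0 92 [-0.  -9.8  0.   7.1 40.2 67.5] [480.  201.  150.5]
0 68 [-0.  -9.8  0.   7.1 64.2 67.5] [480.  201.  126.5]
pred tip shift in tool z now -3.945448853725198
3 120 [ 3.  -9.8  0.3  7.4 15.1 65.6] [477.3 199.7 175.5]
3 92 [ 3.  -9.8  0.3  7.4 43.1 65.6] [477.3 199.7 147.5]
3 68 [ 3.  -9.8  0.3  7.4 67.1 65.5] [477.3 199.7 123.5]
```

Request:
jog_arm(commands=[[1.5,-5,0.15,4,8,30,18],[3,-9.8,0.3,7.4,15,55,18],[3,-9.8,0.3,7.4,15,65.5,18],[3,-9.8,0.3,7.4,28,65.5,18],[3,-9.8,0.3,7.4,38,65.5,18],[3,-9.8,0.3,7.4,38,65.5,18],[3,-9.8,0.3,7.4,38,65.5,18],[3,-9.8,0.3,7.4,38,65.5,18]])

```text
time_s: 11.38
tcp_pos: [478.0, 200.5, 133.9]
orientation: [0.611, -0.579, 0.371, -0.391]
contact_force: [0.6, 0.8, -5.4]
width: 0.237
```

```bash
python3 - <<'E'
from h import *
o=ctrl.get_obs();p,R=pose();print(p,R.round(3),o['qpos'].round(2),o['time_s'],o['width']*91.2,o['contact_force'],o['ft_torque'])
snap('wrist','w6');a,_=snap('scene','s6');b,_=snap('top','t6')
x=cv2.resize(a[190:270,310:390],None,fx=5,fy=5,interpolation=cv2.INTER_CUBIC);y=cv2.resize(b[155:235,165:245],None,fx=5,fy=5,interpolation=cv2.INTER_CUBIC)
cv2.imwrite('pics/st6.png',np.hstack([x,y]))
E
```

```text
[478.02706358 200.54926801 133.8728248 ] [[ 0.418  0.048  0.907]
 [-0.908  0.023  0.418]
 [-0.    -0.999  0.053]] [0.28 0.42 1.75 0.01 0.92 1.41] 11.375 21.61700792462635 [ 0.56234886  0.78750127 -5.40302435] [-0.05414572  0.16573898 -0.027723  ]
```

View pics/st6.png

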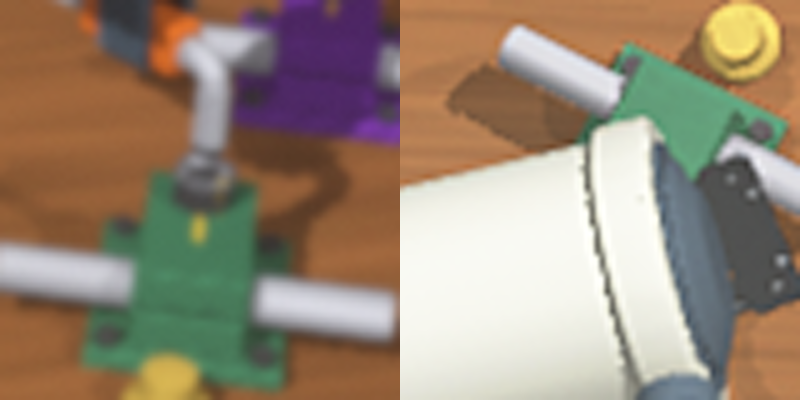

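View pics/w6.png

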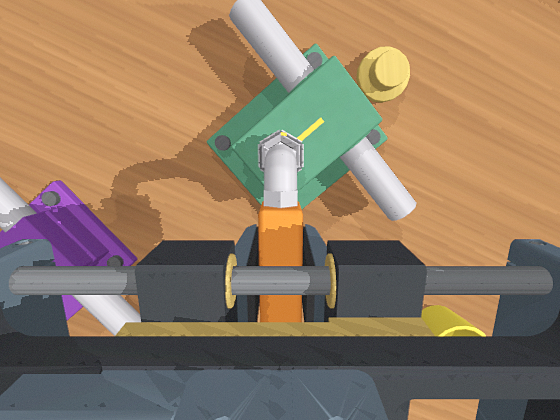

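```bash
python3 - <<'E'
import cv2
m=cv2.imread('pics/w6.png')[115:215,235:330];cv2.imwrite('pics/w6c.png',cv2.resize(m,None,fx=6,fy=6,interpolation=cv2.INTER_CUBIC))
E
```

```text
(no output)
```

View pics/w6c.png

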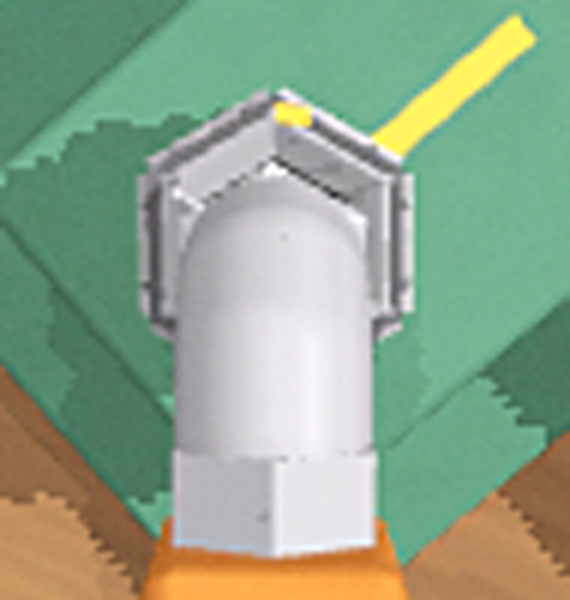

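Request:
jog_arm(commands=[[0,0,0,0,4,-0.2,18],[0,0,0,0,8,-0.4,18],[0,0,0,0,12,-0.6,18],[0,0,0,0,16,-0.8,18],[0,0,0,0,18,-1,18],[0,0,0,0,18,-1,18]])

```text
time_s: 12.28
tcp_pos: [477.9, 200.5, 115.4]
orientation: [0.611, -0.579, 0.371, -0.391]
contact_force: [0.9, -0.2, -4.5]
width: 0.236
```

```bash
cat > st.py <<'E'
from h import *
o=ctrl.get_obs();p,R=pose();print(p.round(1),o['qpos'].round(2),o['time_s'],(o['width']*91.2).round(1),o['contact_force'].round(1),o['ft_torque'].round(2))
E
python3 st.py
```

```text
Traceback (most recent call last):
  File "st.py", line 2, in <module>
    o=ctrl.get_obs();p,R=pose();print(p.round(1),o['qpos'].round(2),o['time_s'],(o['width']*91.2).round(1),o['contact_force'].round(1),o['ft_torque'].round(2))
                                                                                ^^^^^^^^^^^^^^^^^^^^^^^
AttributeError: 'float' object has no attribute 'round'
```

Request:
jog_arm(commands=[[0,0,0,0,3,-0.15,18],[0,0,0,0,6,-0.3,18],[0,0,0,0,8,-0.4,18],[0,0,0,0,10,-0.5,18],[0,0,0,0,10,-0.5,18]])

```text
time_s: 12.9
tcp_pos: [478.0, 200.5, 105.6]
orientation: [0.611, -0.579, 0.371, -0.391]
contact_force: [-0.4, 0.1, -1.5]
width: 0.237
```

```bash
sed -i "s/(o\['width'\]\*91.2).round(1)/round(o['width']*91.2,1)/" st.py; cat >> st.py <<'E'
import sys
if len(sys.argv)>1:
    a,_=snap('wrist','w'+sys.argv[1]);b,_=snap('scene','s'+sys.argv[1])
    x=cv2.resize(a[115:215,230:330],None,fx=4,fy=4,interpolation=cv2.INTER_CUBIC);y=cv2.resize(b[190:270,310:390],None,fx=5,fy=5,interpolation=cv2.INTER_CUBIC)
    cv2.imwrite(f'pics/c{sys.argv[1]}.png',np.hstack([x,y]))
E
python3 st.py 7
```

```text
[478.  200.5 105.6] [0.28 0.47 1.78 0.01 0.85 1.41] 12.9 21.6 [-0.4  0.1 -1.5] [-0.03  0.01 -0.01]
```

View pics/c7.png

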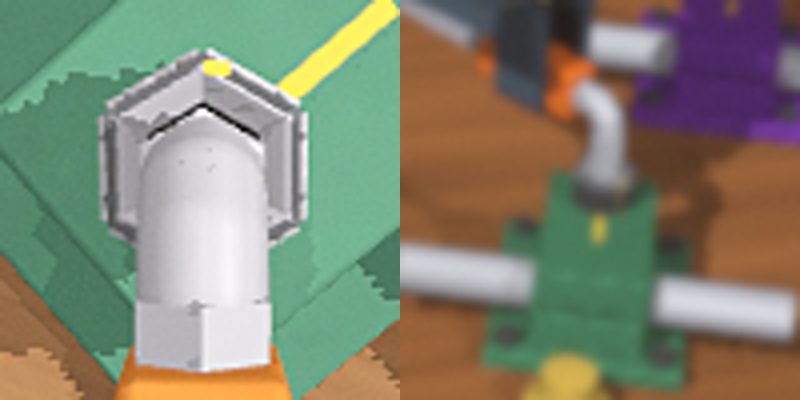

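Request:
jog_arm(commands=[[0,0,0,0,2,-0.1,18],[0,0,0,0,4,-0.2,18],[0,0,0,0,4,-0.2,18]])

```text
time_s: 13.38
tcp_pos: [476.7, 200.1, 101.9]
orientation: [0.611, -0.58, 0.372, -0.391]
contact_force: [-10.6, -4.7, 18.1]
width: 0.237
```

```bash
python3 st.py
```

```text
[476.7 200.1 101.9] [0.28 0.47 1.78 0.01 0.84 1.41] 13.375 21.7 [-10.6  -4.7  18.1] [-0.73  1.32 -0.04]
```

Request:
jog_arm(commands=[[0,0,0,0,-1.5,0.5,18],[0,0,0,0,-1.5,0.5,18]])

```text
time_s: 13.62
tcp_pos: [476.9, 200.1, 102.6]
orientation: [0.61, -0.58, 0.372, -0.391]
contact_force: [-4.2, -3.0, -2.0]
width: 0.237
```

```bash
python3 st.py 8
```

```text
[476.9 200.1 102.6] [0.28 0.47 1.78 0.01 0.84 1.41] 13.625 21.7 [-4.2 -3.  -2. ] [-0.78  0.95 -0.05]
```

View pics/c8.png

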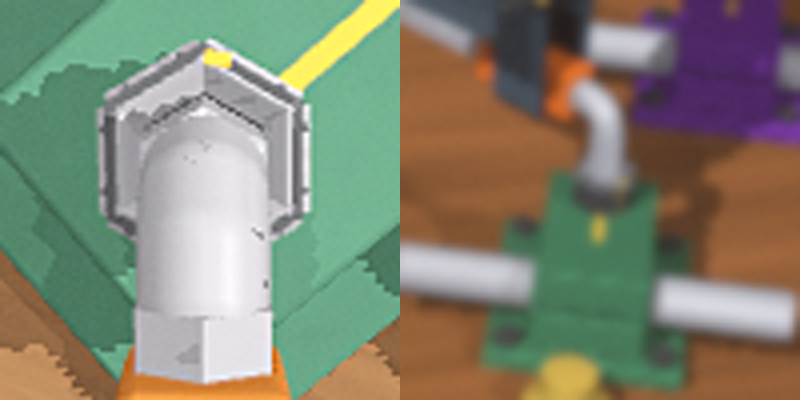

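```bash
cat > arc.py <<'E'
from h import *
import sys
p,R=pose(); S=np.array([529.5,224.0]); pull=float(sys.argv[1])
p0=p.copy()
for d in map(float,sys.argv[2:]):
    Q=Rot.from_euler('z',-d,degrees=True).as_matrix()
    a=p0-pull*R[:,2]; b=Q@(a-np.r_[S,0])+np.r_[S,0]; b[2]=p0[2]
    print(d,np.round(np.r_[np.degrees(Rot.from_matrix(R.T@Q@R).as_rotvec()),R.T@(b-p0)],1).tolist())
E
python3 arc.py 1 4 8 12 16 20 24 28
```

```text
4.0 [0.0, 4.0, -0.2, -4.1, -0.0, -0.8]
8.0 [0.0, 8.0, -0.4, -8.2, -0.0, -0.4]
12.0 [0.0, 12.0, -0.6, -12.2, 0.0, 0.3]
16.0 [0.0, 16.0, -0.8, -16.2, 0.1, 1.4]
20.0 [0.0, 20.0, -1.0, -20.1, 0.1, 2.6]
24.0 [0.0, 24.0, -1.2, -23.9, 0.2, 4.2]
28.0 [0.0, 28.0, -1.4, -27.5, 0.3, 6.0]
```

Request:
jog_arm(commands=[[0,2,-0.1,-2,0,-0.9,18],[0,4,-0.2,-4.1,0,-0.8,18],[0,6,-0.3,-6.2,0,-0.6,18],[0,8,-0.4,-8.2,0,-0.4,18],[0,10,-0.5,-10.2,0,0,18],[0,12,-0.6,-12.2,0,0.3,18],[0,14,-0.7,-14.2,0,0.8,18],[0,16,-0.8,-16.2,0,1.4,18]])

```text
time_s: 14.72
tcp_pos: [472.0, 215.2, 102.7]
orientation: [0.55, -0.523, 0.449, -0.472]
contact_force: [-0.4, -6.0, -4.7]
width: 0.24
```

```bash
python3 st.py 9; python3 arc.py 0 4 8 12 16 20 24 28
```

```text
[472.  215.2 102.7] [ 0.32  0.47  1.77 -0.01  0.84  1.74] 14.725 21.8 [-0.4 -6.  -4.7] [-1.48  0.33  0.16]
4.0 [0.0, 4.0, -0.2, -4.1, 0.0, 0.1]
8.0 [0.0, 8.0, -0.4, -8.1, 0.0, 0.6]
12.0 [0.0, 12.0, -0.6, -12.1, 0.1, 1.3]
16.0 [0.0, 16.0, -0.8, -16.0, 0.1, 2.3]
20.0 [0.0, 20.0, -1.0, -19.9, 0.2, 3.5]
24.0 [0.0, 24.0, -1.2, -23.6, 0.3, 5.1]
28.0 [0.0, 28.0, -1.4, -27.3, 0.3, 6.8]
```

View pics/c9.png

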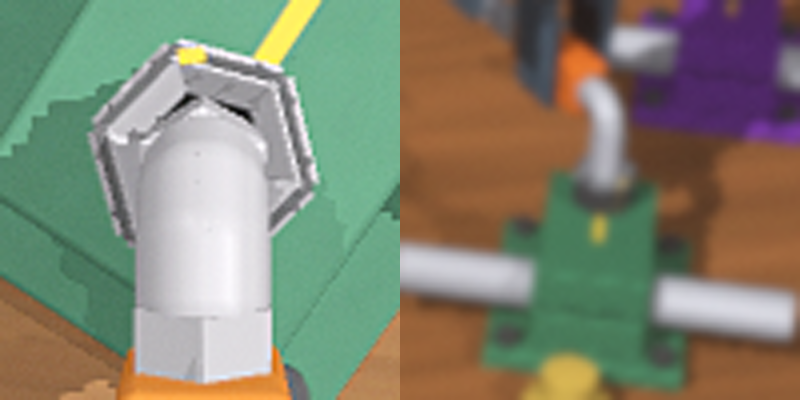

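Request:
jog_arm(commands=[[0,2,-0.1,-2.1,0,0,18],[0,4,-0.2,-4.1,0,0.1,18],[0,6,-0.3,-6.1,0,0.3,18],[0,8,-0.4,-8.1,0,0.6,18],[0,10,-0.5,-10.1,0,0.9,18],[0,12,-0.6,-12.1,0.1,1.3,18],[0,14,-0.7,-14,0.1,1.8,18],[0,16,-0.8,-16,0.1,2.3,18],[0,18,-0.9,-18,0.1,2.9,18],[0,20,-1,-19.9,0.2,3.5,18]])

```text
time_s: 16.08
tcp_pos: [472.4, 235.2, 102.6]
orientation: [-0.459, 0.437, -0.533, 0.561]
contact_force: [0.3, -8.5, -3.2]
width: 0.237
```

```bash
python3 st.py 10; python3 arc.py 0 4 8 12 16 20 24 28
```

```text
[472.4 235.2 102.6] [ 0.37  0.49  1.75 -0.04  0.87  2.16] 16.075 21.6 [ 0.3 -8.5 -3.2] [-1.63  0.28  0.06]
4.0 [0.0, 4.0, -0.2, -4.1, 0.0, 0.1]
8.0 [0.0, 8.0, -0.4, -8.1, 0.0, 0.5]
12.0 [0.0, 12.0, -0.6, -12.1, 0.1, 1.2]
16.0 [0.0, 16.0, -0.8, -16.0, 0.1, 2.2]
20.0 [0.0, 20.0, -1.0, -19.9, 0.2, 3.4]
24.0 [0.0, 24.0, -1.2, -23.7, 0.3, 5.0]
28.0 [0.0, 28.0, -1.4, -27.3, 0.3, 6.7]
```

View pics/c10.png

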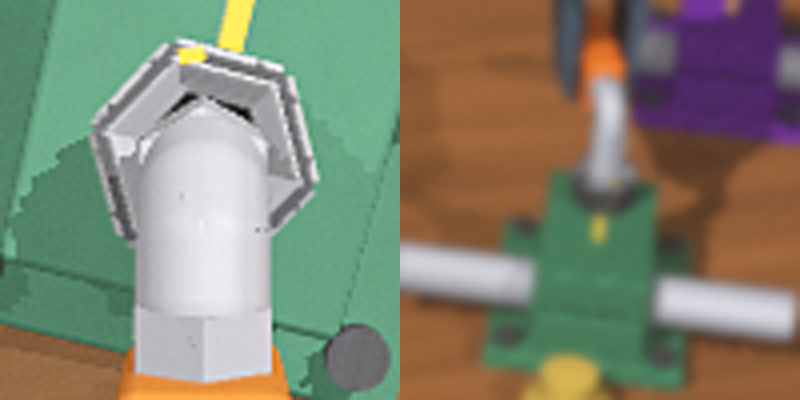

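Request:
jog_arm(commands=[[0,2,-0.1,-2.1,0,0,18],[0,4,-0.2,-4.1,0,0.1,18],[0,6,-0.3,-6.1,0,0.3,18],[0,8,-0.4,-8.1,0,0.5,18],[0,10,-0.5,-10.1,0,0.8,18],[0,12,-0.6,-12.1,0.1,1.2,18],[0,14,-0.7,-14,0.1,1.7,18],[0,16,-0.8,-16,0.1,2.2,18]])

```text
time_s: 17.18
tcp_pos: [477.7, 250.3, 102.6]
orientation: [-0.377, 0.358, -0.589, 0.619]
contact_force: [0.2, -9.4, -5.1]
width: 0.238
```

```bash
python3 st.py 11; python3 arc.py 0 2 4 6 8 10 12 
```

```text
[477.7 250.3 102.6] [ 0.4   0.5   1.71 -0.05  0.9   2.48] 17.175 21.7 [ 0.2 -9.4 -5.1] [-1.84  0.25  0.12]
2.0 [-0.0, 2.0, -0.1, -2.0, 0.0, 0.0]
4.0 [-0.0, 4.0, -0.2, -4.1, 0.0, 0.1]
6.0 [-0.0, 6.0, -0.3, -6.1, 0.0, 0.3]
8.0 [-0.0, 8.0, -0.4, -8.1, 0.0, 0.5]
10.0 [-0.0, 10.0, -0.5, -10.1, 0.0, 0.8]
12.0 [-0.0, 12.0, -0.6, -12.1, 0.1, 1.2]
```

View pics/c11.png

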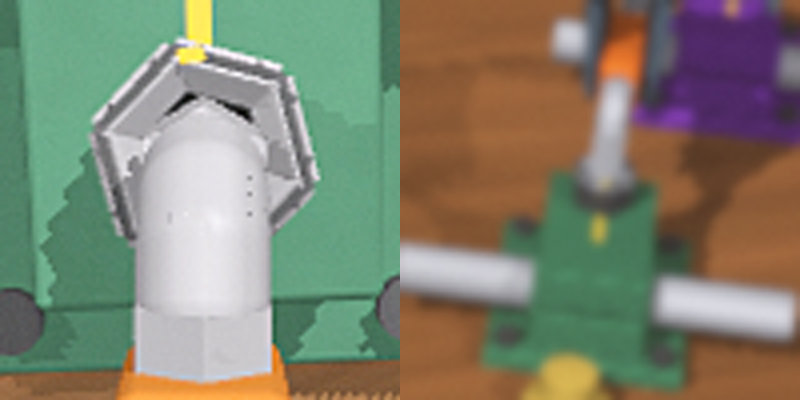

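Request:
jog_arm(commands=[[0,2,-0.1,-2,0,0,18],[0,4,-0.2,-4.1,0,0.1,18],[0,5,-0.3,-5.1,0,0.2,18],[0,5,-0.3,-5.1,0,0.2,18]])

```text
time_s: 17.77
tcp_pos: [480.1, 254.6, 102.6]
orientation: [-0.349, 0.333, -0.603, 0.635]
contact_force: [-0.4, -9.3, -4.6]
width: 0.239
```

```bash
python3 st.py 12; python3 arc.py 0 2 4 6  
```

```text
[480.1 254.6 102.6] [ 0.41  0.51  1.69 -0.05  0.91  2.57] 17.775 21.8 [-0.4 -9.3 -4.6] [-1.82  0.21  0.06]
2.0 [-0.0, 2.0, -0.1, -2.0, -0.0, 0.0]
4.0 [-0.0, 4.0, -0.2, -4.1, 0.0, 0.1]
6.0 [-0.0, 6.0, -0.3, -6.1, 0.0, 0.3]
```

View pics/c12.png

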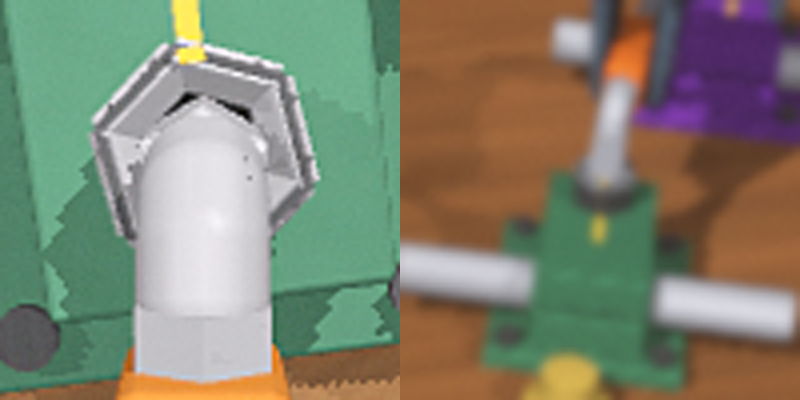

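Request:
jog_arm(commands=[[0,1,0,-1,0,0,18],[0,2,-0.1,-2,0,0,18],[0,3,-0.1,-3,0,0,18],[0,3,-0.1,-3,0,0,18]])

```text
time_s: 18.38
tcp_pos: [481.8, 257.1, 102.6]
orientation: [-0.333, 0.317, -0.612, 0.644]
contact_force: [0.6, -9.5, -4.1]
width: 0.239
```

```bash
python3 st.py 13
```

```text
[481.8 257.1 102.6] [ 0.41  0.51  1.69 -0.05  0.92  2.63] 18.375 21.8 [ 0.6 -9.5 -4.1] [-1.96  0.2   0.21]
```

View pics/c13.png

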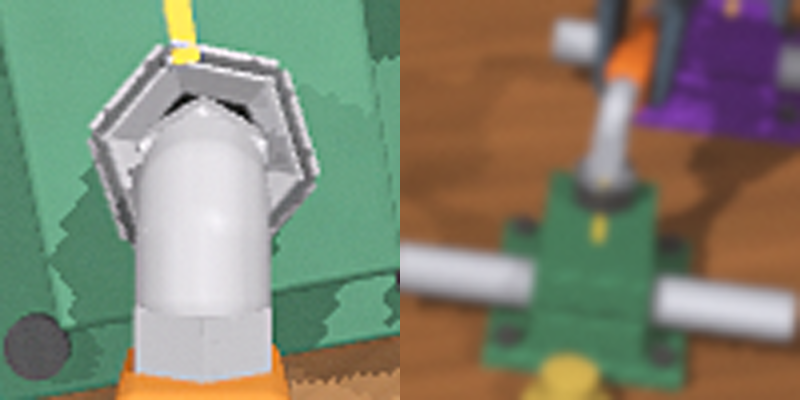

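Request:
jog_arm(commands=[[0,1,0,-1,0,0,18],[0,2,-0.1,-2,0,0,18],[0,2,-0.1,-2,0,0,18]])

```text
time_s: 18.85
tcp_pos: [483.0, 258.7, 102.6]
orientation: [-0.321, 0.306, -0.617, 0.65]
contact_force: [0.2, -9.9, -4.3]
width: 0.238
```

```bash
python3 st.py 14
```

```text
[483.  258.7 102.6] [ 0.41  0.52  1.68 -0.06  0.92  2.67] 18.85 21.7 [ 0.2 -9.9 -4.3] [-1.97  0.21  0.3 ]
```

View pics/c14.png

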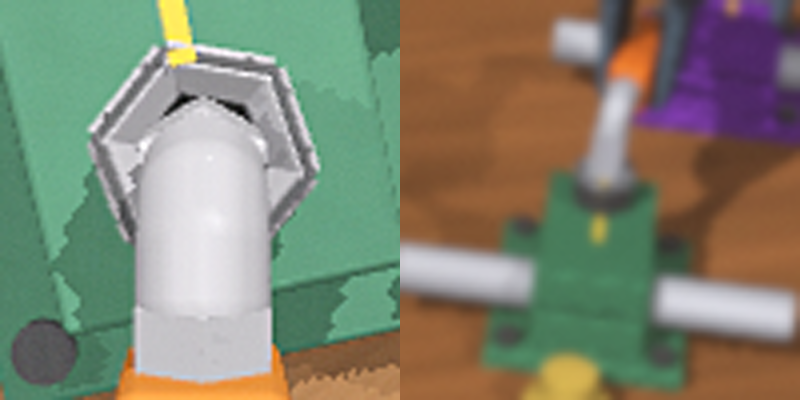

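Request:
jog_arm(commands=[[0,-2,0.1,2,0,0,18],[0,-4,0.2,4.1,0,0.1,18],[0,-4,0.2,4.1,0,0.1,18]])

```text
time_s: 19.32
tcp_pos: [480.8, 255.6, 102.6]
orientation: [-0.344, 0.327, -0.606, 0.638]
contact_force: [1.6, -8.5, -6.1]
width: 0.237
```

```bash
python3 st.py 15
```

```text
[480.8 255.6 102.6] [ 0.41  0.51  1.69 -0.05  0.91  2.59] 19.325 21.6 [ 1.6 -8.5 -6.1] [-1.54  0.04 -0.5 ]
```

View pics/c15.png

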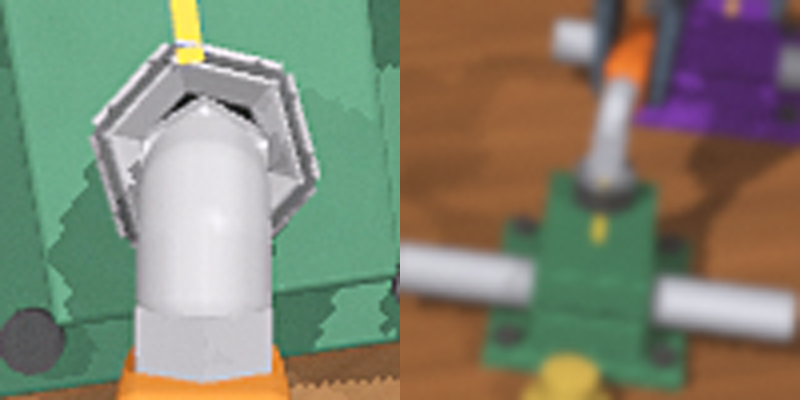

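Request:
jog_arm(commands=[[0,0,0,1,0,0,18],[0,0,0,1,0,0,30],[0,0,0,1,0,0,45],[0,0,0,1,0,0,60],[0,0,0,1,0,0,70],[0,0,0,1,0,0,70],[0,0,0,1,0,0,70]])

```text
time_s: 20.3
tcp_pos: [480.9, 255.9, 103.2]
orientation: [-0.345, 0.326, -0.607, 0.638]
contact_force: [0.9, -0.3, 0.8]
width: 0.764
```

```bash
python3 st.py 16
```

```text
[480.9 255.9 103.2] [ 0.41  0.51  1.69 -0.05  0.91  2.59] 20.3 69.6 [ 0.9 -0.3  0.8] [0.06 0.18 0.05]
```

View pics/w16.png

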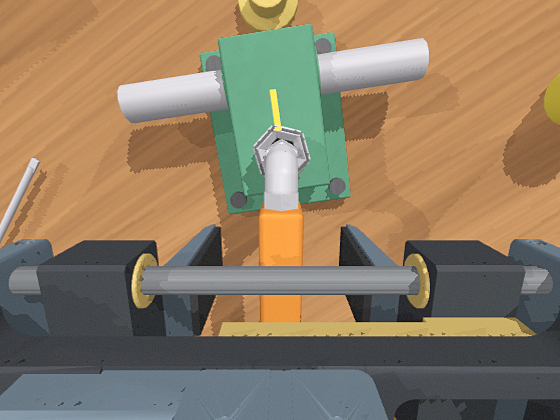

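Released, with the key centred between the open fingers. Next I lift straight up. In tool axes, world up is about dy −, dz +0.05.

Request:
jog_arm(commands=[[0,0,0,0,-15,0.8,70],[0,0,0,0,-40,2.1,70],[0,0,0,0,-75,4,70],[0,0,0,0,-110,6,70],[0,0,0,0,-140,7,70],[0,0,0,0,-140,7,70],[0,0,0,0,-140,-60,70],[0,0,0,0,-140,-60,70],[0,0,0,0,-140,-60,70],[0,0,0,0,-140,-60,70]])

```text
time_s: 21.65
tcp_pos: [425.3, 292.1, 239.9]
orientation: [-0.345, 0.326, -0.607, 0.638]
contact_force: [-0.1, 0.6, 0.5]
width: 0.768
```

```bash
python3 st.py 17; python3 - <<'E'
from h import *
im,c=load('w17'); b,_=load('s17')
cv2.imwrite('pics/e.png',np.hstack([im,cv2.copyMakeBorder(cv2.resize(b[190:270,310:370],None,fx=4,fy=4,interpolation=cv2.INTER_CUBIC),0,100,0,0,0)]))
t,_=snap('top','t17')
E
```

```text
[425.3 292.1 239.9] [ 0.52  0.3   1.59 -0.05  1.22  2.69] 21.65 70.0 [-0.1  0.6  0.5] [ 0.02  0.18 -0.01]
```

View pics/e.png

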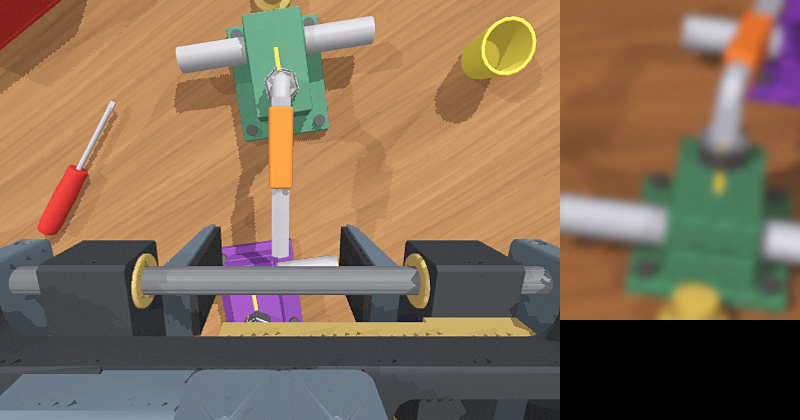

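View pics/t17.png

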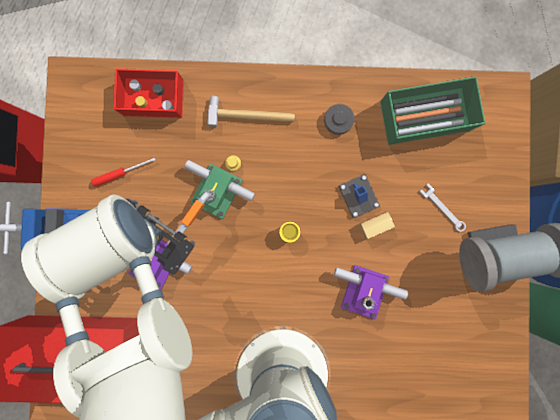

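```bash
python3 - <<'E'
from h import *
im,c=load('w17')
cv2.imwrite('pics/e2.png',cv2.resize(im[35:125,235:335],None,fx=6,fy=6,interpolation=cv2.INTER_CUBIC))
E
```

```text
(no output)
```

View pics/e2.png

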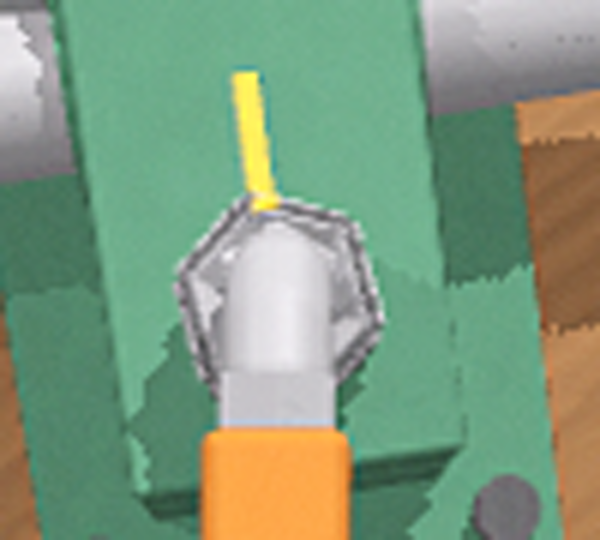

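```bash
python3 - <<'E'
from bench import ctrl
print(ctrl.hand_in())
E
```

```text
the job is handed in; nothing more can be done
None
```

I drew the key out of its holder, turned it over and put its short arm into the green bracket's screw. I then turned the screw clockwise to its stop, let go, backed the arm off and handed the job in at about 22 s. No verdict was reported.

**What the last checks showed:**
- **Stripes:** in the last close crop, the yellow stripe on the screw's head meets the one on the bracket.
- **Stop:** over the last 5° or so of turning, the screw fell further behind the key and the moment on the tool rose, as expected at the stop. The rise was small, so the stripes are the stronger evidence.
- **Key:** it is still standing in the screw. The force on the arm is near zero, so the robot touches nothing.
- **Bench:** by eye, the bystanders are where they were in the first top picture.

**What disagreed or was not measured:**
- **Seating depth:** I judged that the key was fully in from the 18 N it pushed back with and the gripper's height. I did not measure the depth again after letting go.
- **Slip in the grip:** the key sat about 4° or 4 mm off in the grip, and it slid about 2 mm more as it seated. I allowed for this by tilting the tool 3° and shifting it.
- **Socket position:** the first estimate from the top camera was about 3 mm off the closer wrist-camera one. I used the wrist-camera value.

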